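Set the pressure-arm tension of a bench wire feeder and lock it

TASK

Set the pressure on the bench wire feeder: wind its handwheel clockwise by the black knob, smoothly and without wrenching the knob sideways on its rubber stem, until the sprung pressure arm bears on the feed roller and is bent back so far that its narrow tip stands at the set pin; do not strain it well past the pin. Then push the lock lever fully home against its stop, leave the setting at the pin, and do not disturb the tools and parts around.

Things in the scene. Friction and masses are not known exactly. Their poses are not given: they have to be found in the camera images.
- feeder: the wire feeder's aluminium base plate, 250 x 370 x 12 mm, bolted down; origin at the centre of its underside on the bench, x away from the robot, y left at yaw 0. It carries the handwheel (right), the carrier plate with the sprung pressure arm (left, beyond), the feed roller and the lock lever (left, near). Only the handwheel's knob stands higher than 65 mm above the bench.
- wheel_axis (a point): the handwheel's vertical axis, at the height of the middle of its knob, 86 mm above the bench. The wheel is a dark disc 116 mm across with a ring of black spots, its top face 56 mm above the bench.
- knob_seat (a point): where the centre of the wheel's knob stands when no side load acts on it: 45 mm from the wheel's axis, 86 mm above the bench. Its distance in plan to wheel_knob is the bend of the knob's rubber stem, about 1 mm per 6 N: turning alone bends it 1 to 2 mm; more than 4 mm (24 N) is too much.
- wheel_knob (a point): centre of the handwheel's black knob, an upright free-spinning sleeve 17 mm across (19 mm at its crown), from 58 to 104 mm above the bench; the centre is 86 mm above the bench and 45 mm from the wheel's axis, on a yielding rubber stem. It turns in the grip, so the hand need not turn as it goes round.
- handwheel (a joint): turn of the handwheel, rad, growing clockwise from above (tightening), 0 to 8; 0 to 1.8 at the start. 3 to 6 N at the knob when free, 2.5 to 4.5 N more at the mark; stays where left, can be turned back. Each rad swings the carrier plate 0.12 rad anticlockwise. The arm's roller meets the feed roller (slotted, not measured, differs each time) 0.7 to 4.5 rad on; 1.7 to 6.2 rad in all.
- gauge_pivot (a point): vertical pivot, 50 mm above the bench, of the aluminium carrier plate and of the steel pressure arm on it. The arm rides on the plate at rest until its roller meets the feed roller; then the plate goes on and the arm stays behind.
- gauge_tip (a point): the narrow tip of the pressure arm, a dark steel bar 12 mm wide (5 mm at the tip) with a small roller 90 mm from the pivot; the tip is 150 mm from the pivot and 50 mm above the bench. The arm is sprung on the carrier plate, 8 N m per rad: 10 to 18 N on the feed roller at the set mark.
- set_mark (a point): where the tip has to stand: 150 mm from the pivot, 8 mm inside an upright steel pin, 6 mm across, top 60 mm high, in a dark block on the rim of the carrier plate, travelling with it. Its y axis points from pivot to pin, x along the rim the way the arm bends back: x of gauge_tip here is -18 to -30 mm at rest, 0 at the mark, positive past it; within 4 mm is good, 10 mm past is too much.
- lock (a joint): turn of the lock lever, rad, growing clockwise from above: 0 to 0.3 at the start (open, slanting towards the robot), 1.0 fully home against its stop; over 0.9 counts as home. It takes about 2 N at its knob and stays where it is left.
- lock_knob (a point): on the axis of the lock lever's black knob, an upright stub 18 mm across from 32 to 62 mm above the bench, on a flat steel lever whose top is 34 mm above the bench; the point is 50 mm above the bench, 72 mm from the lever's pivot. Nothing stands on the lever's robot side.
- lock_pivot (a point): vertical pivot of the lock lever; the point is 50 mm above the bench.
- driver: bystander, to be left alone: a screwdriver lying on the bench, about 200 mm long; origin at its underside or foot
- pliers: bystander, to be left alone: pliers with orange handles lying on the bench, about 150 mm long, 12 mm high; origin at its underside or foot
- reel: bystander, to be left alone: a solder reel standing on its flange, 64 mm across, 45 mm high; origin at its underside or foot
- spray: bystander, to be left alone: an upright red spray can, 52 mm across, 150 mm high; origin at its underside or foot
- parts_tray: bystander, to be left alone: a red divided tray, 130 x 200 mm, 35 mm high; origin at its underside or foot
- pen_cup: bystander, to be left alone: a clear plastic cup, 70 mm across, 90 mm high; origin at its underside or foot
- spanner: bystander, to be left alone: a steel spanner lying on the bench; origin at its underside or foot
- spare_roller: bystander, to be left alone: a spare steel roller, 28 mm across, 24 mm high, standing loose on the feeder's base plate in the corner to the right of and beyond the handwheel; origin at its underside or foot

How it is judged:
On the way, in this order (a step that is already met when the one before it is completed fails the run):
1. the arm's tip stands at the set pin, lock lever still open (x of gauge_tip in the frame of set_mark between -0.004 and 0.004 m and value of joint lock below 0.6 rad), for 0.3 s.
2. the lock lever is pushed home (value of joint lock above 0.9 rad), for 0.2 s.
At the end, for the whole second after the job is handed in: The pressure arm's tip stands within 4.5 mm of the set mark along the rim, the lock lever is home (over 0.9 rad) and the wheel's knob is let go, upright on its stem (within 2 mm) (x of gauge_tip in the frame of set_mark between -0.0045 and 0.0045 m and value of joint lock above 0.9 rad and horizontal distance between wheel_knob and knob_seat below 0.002 m); the robot touches nothing.
It fails at once if the arm is strained more than 10 mm past the set mark (x of gauge_tip in the frame of set_mark above 0.01 m).
It fails at once if the wheel's knob is bent more than 4 mm sideways on its rubber stem (24 N) (horizontal distance between wheel_knob and knob_seat above 0.004 m).
It fails at once if a bystander is moved by more than 25 mm (distance of any of driver, pliers, reel, spray, parts_tray, pen_cup, spanner, spare_roller from where it was at the start of the episode above 0.025 m).
It also fails if it takes over 67 s, if anything falls off the work surface, if the arm or the gripper's body presses on something with over 40 N, if the wrist force passes 120 N, or if a joint passes its speed limit or range.

ROBOT

A 6-joint arm with a two-finger parallel gripper is mounted at the origin on the work surface. World frame = base frame: x ahead of the robot, y to its left, z up, the work surface at z = 0. Lengths are in m, angles in rad, forces in N, time in s.
With the tool pointing down it reaches from about 0.35 to 1 m from the base axis. Payload 7.1 kg.
Tool frame: the origin (TCP) lies between the finger pads; the fingertips stand 22 mm ahead of it and the grasp point (between the pads) lies 3 mm ahead of it; z points along the fingers, y is the line along which they close (so a half turn about z gives the same grasp; the last joint's range is limited). The gripper opens to 85 mm and grips with 20 to 120 N. Pads are 22 mm wide; open, the fingers measure 114 mm over their backs; the gripper's body (76 mm by 85 mm) begins 54 mm behind the grasp point. The pads swing forward as they close: fully open they stand 13 mm farther back than shut.
Start: joints at [-1.296, 0.423, 1.63, -0, 1.089, -0.019], TCP at [0.181, -0.598, 0.217] pointing down, gripper open.
Joint ranges: [-3, 3], [-0.9, 2.11], [0.09, 2.58], [-1.31, 4.45], [0.11, 2.69], [-2.54, 2.54]. Speed limits (rad/s): [2.39, 2.39, 3.01, 3.14, 3.14, 3.14].

INTERFACE

Orientations are given as a rotation vector (axis times angle).
In Python, from rig import manip gives the robot as it stands. The module is installed in compiled form; this text tells all that it offers. Calls block until the motion is done:
- manip.move_to(position, orientation): joint-space move of the TCP to a pose.
- manip.servo_line(position, orientation=None, rate=0.15): straight line of the TCP; orientation=None keeps the orientation; rate is the mean speed in m/s.
- manip.set_joints(angles): joint-space move.
- manip.command_gripper(opening, f_grip=None): finger opening in m; f_grip is the grip in N (None keeps the last); returns when the fingers have stopped.
- manip.hold(seconds).
- manip.solve_ik(position, orientation): joint angles nearest the present ones, or None.
- manip.camera(name): name is "scene" or "top" or "wrist"; returns a dict with "image" (384x512x3 uint8, red, green, blue), "fx", "fy", "cx", "cy" (pixels), "cam_to_world" (4x4, takes a point from camera to world coordinates); the wrist camera has in their place "mount" (4x4, takes a point from camera to tool coordinates, whose origin is the TCP and whose axes are the flange's). Camera axes: x right, y down, z forward; pixel columns grow to the right and rows downward; lengths in m; the calibration is good to about 2 mm. A picture is of the moment at which its call begins: read the wrist's pose just before it. There is no depth.
A pose or a line that the arm cannot do raises manip.IKError and nothing moves.
- manip.sign_off(): hands the job in; it is judged then, once.
Readings, each from a call of its own:
- manip.get_time(): time.
- manip.get_joint_positions(): joint angles.
- manip.get_joint_vel(): joint speeds.
- manip.get_tau(): joint torques, N m.
- manip.get_position(): TCP position.
- manip.get_ee_rot(): TCP orientation.
- manip.get_contact_force(): force on the tool from outside, world axes, zero at the start.
- manip.get_torque(): the same for the moment, N m.
- manip.get_width(): finger opening in m.
- manip.get_grip_force(): force on a finger pad.
Only numpy, scipy, OpenCV 4.12 (cv2) and the standard library are available. Lean on these libraries where they do the work, as an engineer would, in place of code of your own. Each camera call takes 0.05 s, during which the arm holds its last target. There are 200 camera calls.

## Working session

There is one attempt and no reset: what is moved stays moved. The work goes in short steps, each a Python script; the robot and the scene stay as the last script left them, time stands still between calls to the robot, and variables do not carry over. Pictures are saved under pics/ and viewed, at most 10 in all, crops included, and the job is handed in when it is done.

```bash
mkdir -p pics; ls; python3 - <<'E'
from rig import manip
import cv2,numpy as np
for n in ["scene","top"]:
    c=manip.camera(n); cv2.imwrite(f"pics/{n}0.png",cv2.resize(c["image"][:,:,::-1],(800,600),interpolation=cv2.INTER_CUBIC))
    np.savez(f"{n}.npz",**c)
    print(n,c["fx"],c["cx"],c["cy"],np.round(c["cam_to_world"],3).tolist())
print(manip.get_time(),manip.get_ee_rot(),manip.camera("wrist")["mount"])
E
```

```text
pics
scene 499.5936074751908 251.93140127771935 188.5170413775214 [[0.874, 0.369, -0.317, 1.115], [0.486, -0.643, 0.591, -0.935], [0.014, -0.671, -0.741, 1.317], [0.0, 0.0, 0.0, 1.0]]
top 390.5272006265044 255.4429906457138 187.49154174123822 [[0.009, -0.985, 0.172, 0.309], [-1.0, -0.012, -0.013, 0.063], [0.015, -0.172, -0.985, 1.665], [0.0, 0.0, 0.0, 1.0]]
0.1 [-3.10637352e+00 -4.59661721e-01  3.10483045e-04] [[-1.28928118e-03 -9.45862440e-01 -3.24565220e-01  8.47210906e-02]
 [ 9.99999057e-01 -1.06563477e-03 -8.66809022e-04 -3.15690691e-05]
 [ 4.74014113e-04 -3.24566031e-01  9.45862922e-01 -1.58160666e-01]
 [ 0.00000000e+00  0.00000000e+00  0.00000000e+00  1.00000000e+00]]
```

View pics/scene0.png

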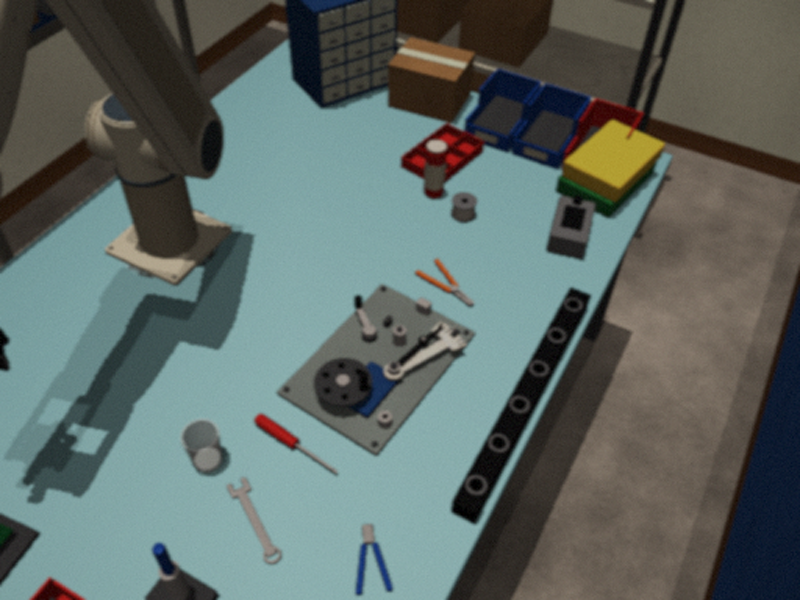

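View pics/top0.png

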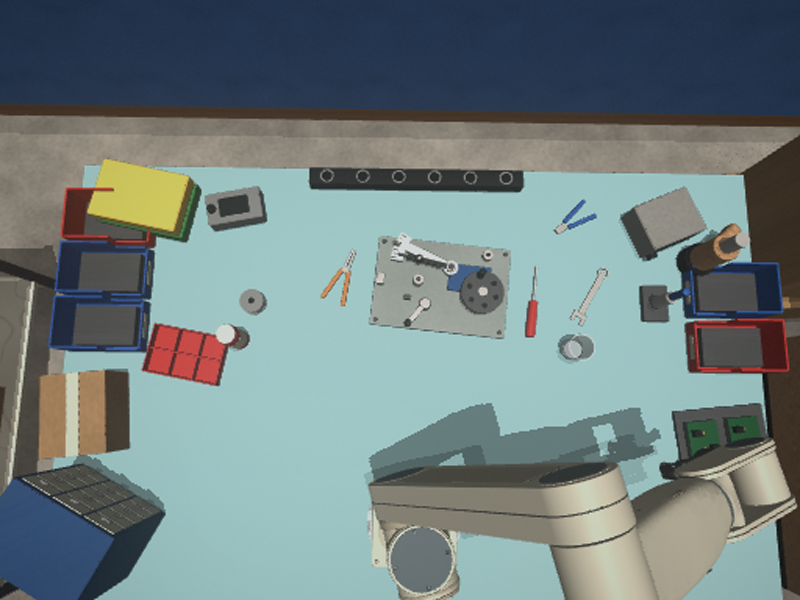

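The top view shows the feeder plate with corners at about (380,237), (510,247), (503,338) and (371,325). The wheel hub is near (482,291), the pressure arm pivot near (450,267), and the lock pivot near (425,303) with its knob near (407,322). I'll convert these to world positions and look from above.

```bash
cat > h.py <<'E'
import numpy as np,cv2
from scipy.spatial.transform import Rotation as R
from rig import manip
def pose():
    T=np.eye(4); T[:3,:3]=R.from_rotvec(manip.get_ee_rot()).as_matrix(); T[:3,3]=manip.get_position(); return T
def wrist():
    T=pose(); c=manip.camera("wrist"); c["cam_to_world"]=T@c["mount"]; return c
def ray(c,u,v,z):
    """pixel (u,v) of the 512x384 image to world at height z"""
    M=c["cam_to_world"]; d=M[:3,:3]@np.array([(u-c["cx"])/c["fx"],(v-c["cy"])/c["fy"],1.])
    return M[:3,3]+d*(z-M[2,3])/d[2]
def proj(c,p):
    M=c["cam_to_world"]; q=M[:3,:3].T@(np.asarray(p)-M[:3,3]); return np.array([c["fx"]*q[0]/q[2]+c["cx"],c["fy"]*q[1]/q[2]+c["cy"]])
def down(yaw): # tool z down, tool x at yaw
    x=np.array([np.cos(yaw),np.sin(yaw),0]);z=np.array([0,0,-1.]);return R.from_matrix(np.c_[x,np.cross(z,x),z]).as_rotvec()
def load(f): return dict(np.load(f))
E
python3 - <<'E'
from h import *
c=load("top.npz")
for n,u,v,z in [("c1",380,237,.012),("c2",510,247,.012),("c3",503,338,.012),("c4",371,325,.012),("wheel",482,291,.06),("pivot",450,267,.05),("tip",398,243,.05),("lockpiv",425,303,.035),("lockknob",407,322,.05),("spare",488,255,.03)]:
    print(n,ray(c,u*.64,v*.64,z).round(3))
print(pose().round(2))
for x,y,yaw in [(0.5,0,0),(0.5,0,3.1),(.45,0,1.57),(.45,0,-1.57)]:
    try: print(x,yaw,manip.solve_ik(np.array([x,y,.35]),down(yaw)))
    except Exception as e: print(e)
E
```

```text
c1 [0.756 0.097 0.012]
c2 [ 0.732 -0.267  0.012]
c3 [ 0.477 -0.242  0.012]
c4 [0.509 0.117 0.012]
wheel [ 0.598 -0.18   0.06 ]
pivot [ 0.665 -0.095  0.05 ]
tip [0.73  0.047 0.05 ]
lockpiv [ 0.567 -0.028  0.035]
lockknob [0.513 0.02  0.05 ]
spare [ 0.704 -0.202  0.03 ]
[[ 0.96  0.29 -0.    0.18]
 [ 0.29 -0.96  0.   -0.6 ]
 [ 0.   -0.   -1.    0.22]
 [ 0.    0.    0.    1.  ]]
0.5 0 [-2.38022475e-02  9.72537061e-02  1.75073848e+00 -4.44089210e-16
  1.29360046e+00  1.54699408e+00]
0.5 3.1 [-2.38022475e-02  9.72537061e-02  1.75073848e+00 -4.44089210e-16
  1.29360046e+00 -1.55300592e+00]
0.45 1.57 [-0.02644753  0.01046961  1.84343852  0.          1.28768453 -0.0256512 ]
0.45 -1.57 None
```

```bash
python3 - <<'E'
from h import *
manip.move_to(np.array([.69,-.07,.33]),down(0))
c=wrist(); np.savez("w1.npz",**c); print(c["fx"],manip.get_time(),manip.get_joint_positions())
cv2.imwrite("pics/w1.png",cv2.resize(c["image"][:,:,::-1],(800,600),interpolation=cv2.INTER_CUBIC))
E
```

```text
272.0466155675424 2.825 [-1.19539287e-01  4.32211680e-01  1.35161125e+00 -1.33680557e-04
  1.35800559e+00  1.45233928e+00]
```

View pics/w1.png

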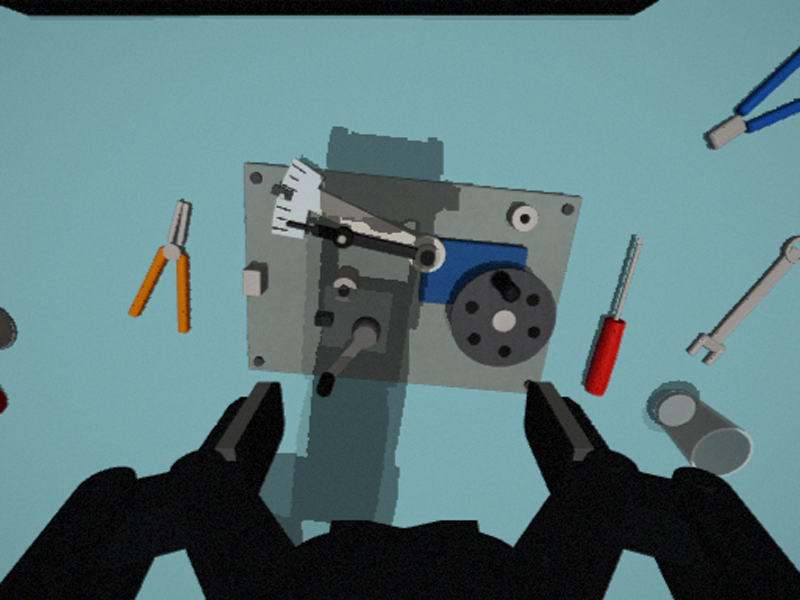

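The wrist view shows the wheel hub at (504,321) with the knob near (508,285). The arm runs from its pivot (428,256) to its tip (283,222), and the pin block is near (283,190). The feed roller is at (344,287) and the lock knob at (325,384). I'll enlarge it to pick points exactly.

```bash
python3 - <<'E'
from h import *
c=load("w1.npz"); im=c["image"][96:249,156:360,::-1]
im=cv2.convertScaleAbs(cv2.resize(im,None,fx=3.9,fy=3.9,interpolation=cv2.INTER_CUBIC),alpha=1.5,beta=15)
cv2.imwrite("pics/w1c.png",im)
E
```

```text
(no output)
```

View pics/w1c.png

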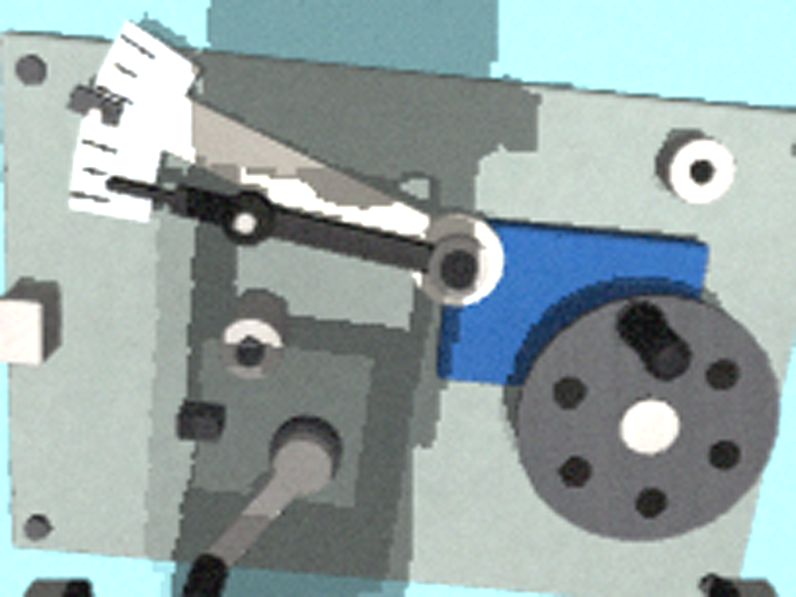

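```bash
python3 - <<'E'
from h import *
c=load("w1.npz")
P={}
for n,u,v,z in [("rimL",515,418,.056),("rimR",780,418,.056),("rimT",648,295,.056),("rimB",648,542,.056),("hub",650,427,.06),("knobbase",637,320,.06),("knobtop",670,358,.104),
 ("pivot",458,268,.055),("tip",110,183,.05),("aroll",246,222,.06),("blk",95,100,.05),("blk2",118,112,.05),("froll",250,350,.05),("lockpiv",303,460,.034),("lockk",206,575,.06)]:
    P[n]=ray(c,u/3.9+156,v/3.9+96,z); print(n,P[n].round(4))
d=lambda a,b:np.linalg.norm((P[a]-P[b])[:2]).round(4)
for a,b in [("rimL","rimR"),("rimT","rimB"),("hub","knobtop"),("hub","knobbase"),("pivot","tip"),("pivot","aroll"),("pivot","blk"),("pivot","blk2"),("pivot","froll"),("lockpiv","lockk")]: print(a,b,d(a,b))
an=lambda b:np.arctan2(*(P[b]-P["pivot"])[1::-1])
print({b:an(b).round(3) for b in ["tip","aroll","blk","blk2","froll"]})
E
```

```text
rimL [ 0.6029 -0.1209  0.056 ]
rimR [ 0.6027 -0.2368  0.056 ]
rimT [ 0.6584 -0.175   0.056 ]
rimB [ 0.542  -0.1836  0.056 ]
hub [ 0.6002 -0.1792  0.06  ]
knobbase [ 0.6486 -0.1702  0.06  ]
knobtop [ 0.6464 -0.1736  0.104 ]
pivot [ 0.6699 -0.0949  0.055 ]
tip [0.7049 0.0487 0.05  ]
aroll [ 0.6905 -0.008   0.06  ]
blk [0.7382 0.0517 0.05  ]
blk2 [0.7334 0.0428 0.05  ]
froll [ 0.6325 -0.0055  0.05  ]
lockpiv [ 0.5733 -0.0253  0.034 ]
lockk [0.5277 0.0183 0.06  ]
rimL rimR 0.1159
rimT rimB 0.1167
hub knobtop 0.0466
hub knobbase 0.0493
pivot tip 0.1478
pivot aroll 0.0893
pivot blk 0.1617
pivot blk2 0.1517
pivot froll 0.0969
lockpiv lockk 0.0631
{'tip': np.float64(1.332), 'aroll': np.float64(1.338), 'blk': np.float64(1.135), 'blk2': np.float64(1.139), 'froll': np.float64(1.967)}
```

Check: the disc measures 116 mm, pivot to tip 148 mm and knob radius about 47 mm, all consistent with the given sizes. At rest the tip is at x≈-29 mm. I predict roller contact about 3.3 rad on and the mark about 4.9 rad on. Next I'll approach, grip lightly, relieve the force and try a short turn.

```bash
cat >> h.py <<'E'
def grip(st,Q=.090):
    """grip the knob at st['th'] and relieve the side load"""
    C=np.array(st["C"]); th=st["th"]; p=C+.045*np.array([np.cos(th),np.sin(th)])
    manip.command_gripper(.045); manip.move_to(np.r_[p,.15],down(0)); manip.servo_line(np.r_[p,Q],rate=.1); manip.hold(.2)
    st["bias"]=np.array(manip.get_contact_force()).tolist(); print("bias",np.round(st["bias"],1))
    manip.command_gripper(.0,f_grip=20); manip.hold(.2)
    for k in range(3):
        f=force(st); print("grip F",f.round(1),"w",round(manip.get_width(),4))
        if np.hypot(*f[:2])<2: break
        p=np.array(manip.get_position())[:2]+f[:2]/6000*.8; manip.servo_line(np.r_[p,Q],rate=.02); manip.hold(.15)
    p=np.array(manip.get_position())[:2]-C; st["th"]=float(np.arctan2(p[1],p[0])); st["r"]=float(np.hypot(*p)); print("th,r",st["th"],st["r"])
def force(st): return np.mean([manip.get_contact_force() for _ in range(3)],0)-st["bias"]
def turn(st,amount,step=.15,rate=.045,Q=.090,v=1):
    C=np.array(st["C"]); n=int(np.ceil(abs(amount)/step))
    for k in range(n):
        st["th"]-=amount/n; e=np.array([np.cos(st["th"]),np.sin(st["th"])])
        manip.servo_line(np.r_[C+st["r"]*e,Q],rate=rate)
        f=force(st)[:2]; fr=f@e; ft=f@np.array([-e[1],e[0]])
        st["r"]+=float(np.clip(fr/6000*.6,-.001,.001))
        if v: print(f"{k} th {st['th']:.2f} fr {fr:.1f} ft {ft:.1f} r {st['r']*1e3:.1f}")
        if np.hypot(*f)>17: print("ABORT",f); break
E
python3 - <<'E'
from h import *; import json
st=dict(C=[.6006,-.1793],th=.156)
grip(st); turn(st,.6); print(manip.get_time()); json.dump(st,open("st.json","w"))
E
```

```text
bias [-0.7  0.3  1.5]
grip F [ 1.1  0.5 -1. ] w 0.0001
th,r 0.15649677391120678 0.04498207810038068
0 th 0.01 fr 1.6 ft -0.3 r 45.1
1 th -0.14 fr 0.7 ft -0.2 r 45.2
2 th -0.29 fr 1.0 ft 0.3 r 45.3
3 th -0.44 fr 0.9 ft 0.1 r 45.4
7.0083
```

The fingers closed on nothing (width 0), so I'll lift and look.

```bash
python3 - <<'E'
from h import *
p=manip.get_position(); print(p)
c=wrist(); np.savez("w2a.npz",**c)
manip.servo_line(np.r_[p[:2],.16],rate=.2); manip.command_gripper(.06)
manip.move_to(np.array([.66,-.12,.2]),down(0))
d=wrist(); np.savez("w2.npz",**d); print(manip.get_time())
a=np.hstack([cv2.resize(x["image"][:,:,::-1],(400,300)) for x in (c,)])
big=cv2.convertScaleAbs(cv2.resize(d["image"][:,:,::-1],(800,600),interpolation=cv2.INTER_CUBIC),alpha=1.4,beta=10)
big[300:,:400]=cv2.convertScaleAbs(a,alpha=1.5,beta=10)
cv2.imwrite("pics/w2.png",big)
E
```

```text
[ 0.64137332 -0.19906771  0.08998971]
8.6583
```

View pics/w2.png

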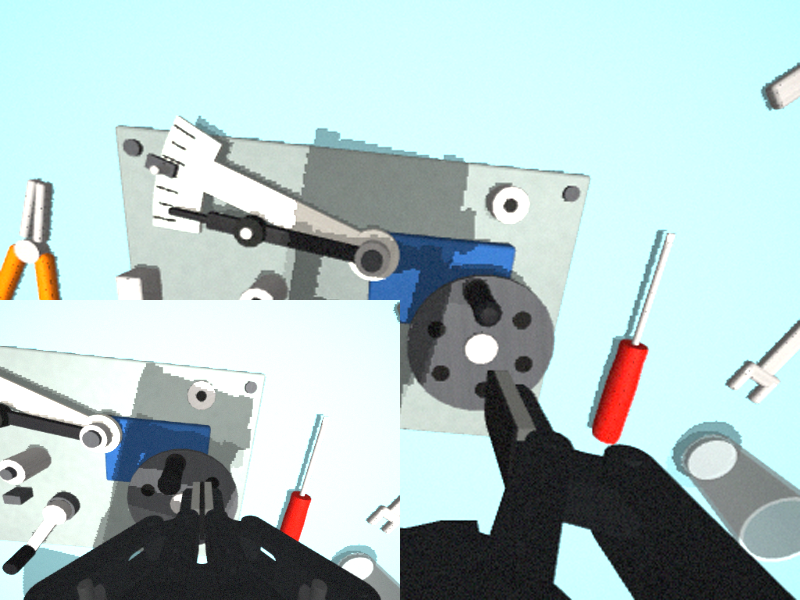

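The knob's base is at (474,287), its top at (489,311) and the hub at (481,349). The inset shows that the closed fingers missed the knob. Recompute.

```bash
python3 - <<'E'
from h import *
c=load("w2.npz"); k=.64
for n,u,v,z in [("hub",481,349,.06),("kbase",474,287,.06),("ktop",489,311,.104),("rimL",408,343,.056),("rimR",554,343,.056),("rimT",481,275,.056),("rimB",481,411,.056)]:
    print(n,ray(c,u*k,v*k,z).round(4))
a=load("w2a.npz"); M=a["cam_to_world"]
for n,u,v,z in [("hub",182,205,.06),("ktop",171,177,.104),("kbase",170,160,.06)]: print("a",n,ray(a,u*1.28,v*1.28,z).round(4))
t=np.array([ 0.64137,-0.19907,0.09]); print("tcp px800",proj(a,t)/1.28,"tip",proj(a,t-[0,0,.022])/1.28)
print(M.round(3), a["cx"],a["cy"])
E
```

```text
hub [ 0.6006 -0.1785  0.06  ]
kbase [ 0.6509 -0.1703  0.06  ]
ktop [ 0.6487 -0.1732  0.104 ]
rimL [ 0.6038 -0.1219  0.056 ]
rimR [ 0.6038 -0.2361  0.056 ]
rimT [ 0.659  -0.1757  0.056 ]
rimB [ 0.542  -0.1827  0.056 ]
a hub [ 0.6003 -0.1781  0.06  ]
a ktop [ 0.6542 -0.1755  0.104 ]
a kbase [ 0.6502 -0.1683  0.06  ]
tcp px800 [202.39796697 183.25521477] tip [202.34855313 171.9543009 ]
[[-0.002 -0.946 -0.325  0.726]
 [-1.     0.001  0.001 -0.199]
 [-0.001  0.325 -0.946  0.248]
 [ 0.     0.     0.     1.   ]] 258.3043523990651 190.42244645486733
```

```bash
python3 - <<'E'
from h import *
p=np.array([.647,-.172])
manip.command_gripper(.045); print("w",manip.get_width())
manip.move_to(np.r_[p,.15],down(0)); manip.servo_line(np.r_[p,.09],rate=.1); manip.hold(.2)
print(manip.get_position(),manip.get_contact_force(),manip.get_width(),manip.get_time())
c=wrist(); np.savez("w3.npz",**c)
s=np.load("scene.npz"); sc=manip.camera("scene")
u,v=proj(sc,[.647,-.172,.09]).astype(int); print(u,v)
b=cv2.convertScaleAbs(cv2.resize(c["image"][120:384,90:442,::-1],(800,600),interpolation=cv2.INTER_CUBIC),alpha=1.5,beta=15)
b[:260,540:]=cv2.convertScaleAbs(cv2.resize(sc["image"][v-40:v+40,u-40:u+40,::-1],(260,260),interpolation=cv2.INTER_CUBIC),alpha=1.5,beta=15)
cv2.imwrite("pics/w3.png",b)
E
```

```text
w 0.04493864033296255
[ 0.64751115 -0.17216887  0.09082543] [ 0.33043426  0.50060663 -0.09835572] 0.04517106716649619 10.3
233 241
```

View pics/w3.png

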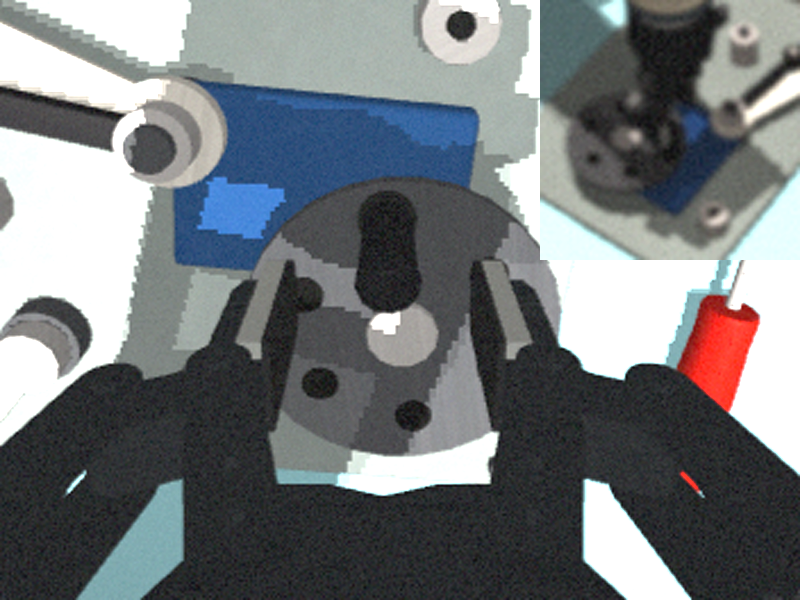

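```bash
python3 - <<'E'
from h import *
c=load("w3.npz"); s=352/800
f=lambda u,v,z:print((u,v,z),ray(c,u*s+90,v*s+120,z).round(4))
f(388,285,.104); f(388,215,.06); f(400,335,.06); f(388,312,.104); f(388,190,.06)
t=np.array([.6475,-.1722,.0908])
for o in ([0,.0225,.01],[0,-.0225,.01],[.011,.0225,-.02],[.011,.0225,0],[0.011,.0225,.02],[-.011,.0225,-.02],[-.011,.0225,.02]):
    u=proj(c,t+o); print(o,((u-[90,120])/s).round())
E
```

```text
(388, 285, 0.104) [ 0.6472 -0.1731  0.104 ]
(388, 215, 0.06) [ 0.648  -0.1735  0.06  ]
(400, 335, 0.06) [ 0.6012 -0.1779  0.06  ]
(388, 312, 0.104) [ 0.6389 -0.1732  0.104 ]
(388, 190, 0.06) [ 0.6569 -0.1735  0.06  ]
[0, 0.0225, 0.01] [301. 278.]
[0, -0.0225, 0.01] [467. 278.]
[0.011, 0.0225, -0.02] [312. 198.]
[0.011, 0.0225, 0] [304. 225.]
[0.011, 0.0225, 0.02] [295. 259.]
[-0.011, 0.0225, -0.02] [315. 261.]
[-0.011, 0.0225, 0.02] [299. 334.]
```

The picture shows the knob top at (388,285), centred between the pads in plan. The pad tips end at row 262, and their spacing of about 179 px puts them near z≈0.11, above the knob crown. So the fingers are higher than I assumed, which explains the miss. I'll come down in small, force-guarded steps, then close.

```bash
python3 - <<'E'
from h import *
c=load("w2a.npz")
t=np.array([.64137,-.19907,.09])
for z in (-.022,-.01,0,.01,.02): print("closed tip row (inset) if z",z,(proj(c,t+[.011,0,z])/1.28).round(1))
b=np.array(manip.get_contact_force()); p=np.array([.6475,-.1732])
for z in np.arange(.087,.0649,-.003):
    manip.servo_line(np.r_[p,z],rate=.06); f=np.array(manip.get_contact_force())-b; print(round(z,3),f.round(1))
    if np.linalg.norm(f)>4: break
manip.command_gripper(.024); print("w",manip.get_width(),(np.array(manip.get_contact_force())-b).round(1))
c=wrist(); np.savez("w4.npz",**c); print(manip.get_position(),manip.get_time())
cv2.imwrite("pics/w4.png",cv2.convertScaleAbs(cv2.resize(c["image"][120:384,90:442,::-1],(800,600),interpolation=cv2.INTER_CUBIC),alpha=1.5,beta=15))
E
```

```text
closed tip row (inset) if z -0.022 [202.3 161. ]
closed tip row (inset) if z -0.01 [202.4 166.3]
closed tip row (inset) if z 0 [202.4 171.2]
closed tip row (inset) if z 0.01 [202.4 176.7]
closed tip row (inset) if z 0.02 [202.4 182.9]
0.087 [-0.1  0.  -0.7]
0.084 [ 0.1 -0.9 -0.7]
0.081 [-0.1 -1.  -0.3]
0.078 [ 0.3 -0.4 -0.5]
0.075 [ 0.2 -1.   0.4]
0.072 [-1.1 -0.6 -0.5]
0.069 [ 0.2 -0.3 -0.1]
0.066 [-0.7 -1.   0.2]
w 0.02436253738536402 [-0.3 -0.7 -0.2]
[ 0.64753964 -0.17319908  0.06608501] 12.7833
```

View pics/w4.png

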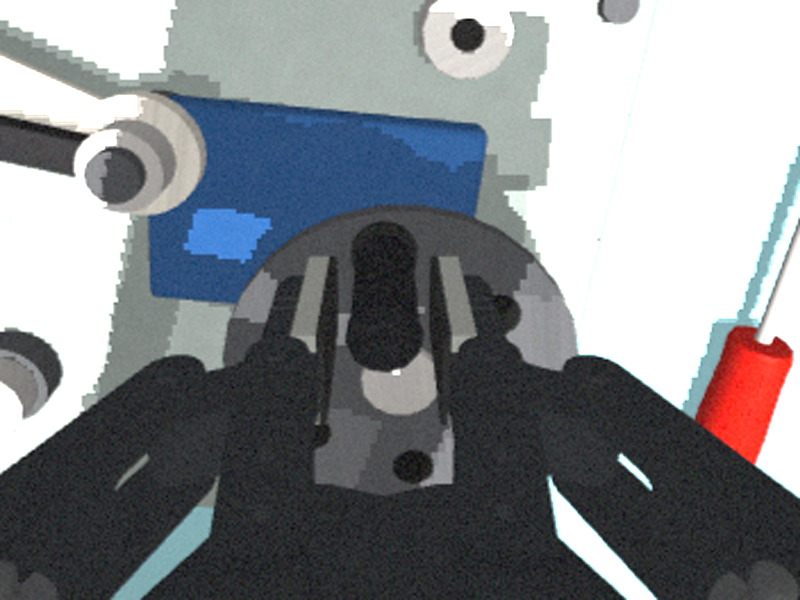

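Now the pads straddle the knob crown: pad edges are at columns 333 and 432, and the crown is centred at (385,335). Their tips are still about 20 mm above the TCP reading. I'll go 12 mm lower under guard, close, and turn.

```bash
python3 - <<'E'
from h import *; import json
b=np.array(manip.get_contact_force()); p=np.array([.6475,-.1732]); Q=.066
for z in np.arange(.063,.0535,-.003):
    manip.servo_line(np.r_[p,z],rate=.06); f=np.array(manip.get_contact_force())-b; print(round(z,3),f.round(1))
    if np.linalg.norm(f)>4: break
    Q=float(z)
st=dict(C=[.6018,-.1790],bias=b.tolist(),Q=Q)
manip.command_gripper(0,f_grip=25); manip.hold(.2)
print("w",manip.get_width(),"grip",manip.get_grip_force(),force(st).round(1))
if manip.get_width()>.012:
    q=np.array(manip.get_position())[:2]-st["C"]; st["th"]=float(np.arctan2(q[1],q[0])); st["r"]=float(np.hypot(*q)); st["th0"]=st["th"]; print(st)
    turn(st,.6,Q=Q)
    print("w",manip.get_width(),manip.get_time())
json.dump(st,open("st.json","w"))
E
```

```text
0.063 [ 0.7 -0.1 -0.4]
0.06 [ 0.5  0.5 -0.7]
0.057 [-0.7  0.2  0.4]
0.054 [0.5 1.4 0.4]
w 0.01643587467904864 grip 24.347478253184818 [-0.1 -0.8 -1.4]
{'C': [0.6018, -0.179], 'bias': [-0.07752826426252098, -0.43524484927952384, 0.302724466466267], 'Q': 0.05399999999999999, 'th': 0.12516295076757633, 'r': 0.04601656297023783, 'th0': 0.12516295076757633}
0 th -0.02 fr 0.6 ft 4.6 r 46.1
1 th -0.17 fr 0.0 ft 4.8 r 46.1
2 th -0.32 fr -1.2 ft 4.4 r 46.0
3 th -0.47 fr -1.2 ft 3.8 r 45.8
w 0.016808167740298845 15.4167
```

```bash
python3 - <<'E'
from h import *; import json
st=json.load(open("st.json"))
turn(st,3.4,step=.2,rate=.05,Q=st["Q"])
print("w",manip.get_width(),manip.get_time(),"turned",st["th0"]-st["th"])
json.dump(st,open("st.json","w"))
t=manip.camera("top"); np.savez("top2.npz",**t)
c=wrist(); np.savez("w5.npz",**c)
b=cv2.convertScaleAbs(cv2.resize(c["image"][:,:,::-1],(800,600),interpolation=cv2.INTER_CUBIC),alpha=1.4,beta=10)
b[300:,:400]=cv2.convertScaleAbs(cv2.resize(t["image"][140:230,220:340,::-1],(400,300),interpolation=cv2.INTER_CUBIC),alpha=1.4,beta=10)
cv2.imwrite("pics/w5.png",b)
E
```

```text
0 th -0.67 fr -1.4 ft 3.3 r 45.7
1 th -0.87 fr -1.5 ft 3.4 r 45.5
2 th -1.07 fr -2.0 ft 3.2 r 45.3
3 th -1.27 fr -2.0 ft 3.3 r 45.1
4 th -1.47 fr -1.9 ft 3.8 r 45.0
5 th -1.67 fr -2.5 ft 3.7 r 44.7
6 th -1.87 fr -2.7 ft 2.9 r 44.4
7 th -2.07 fr -1.0 ft 3.4 r 44.3
8 th -2.27 fr -1.0 ft 3.3 r 44.2
9 th -2.47 fr -1.3 ft 3.2 r 44.1
10 th -2.67 fr -1.2 ft 3.3 r 44.0
11 th -2.87 fr -0.2 ft 2.3 r 44.0
12 th -3.07 fr -0.8 ft 4.2 r 43.9
13 th -3.27 fr -0.7 ft 3.8 r 43.8
14 th -3.47 fr 0.4 ft 5.0 r 43.8
15 th -3.67 fr -0.9 ft 4.4 r 43.8
16 th -3.87 fr -0.3 ft 4.6 r 43.7
w 0.016428036206281357 20.9917 turned 4.000000000000002
```

View pics/w5.png

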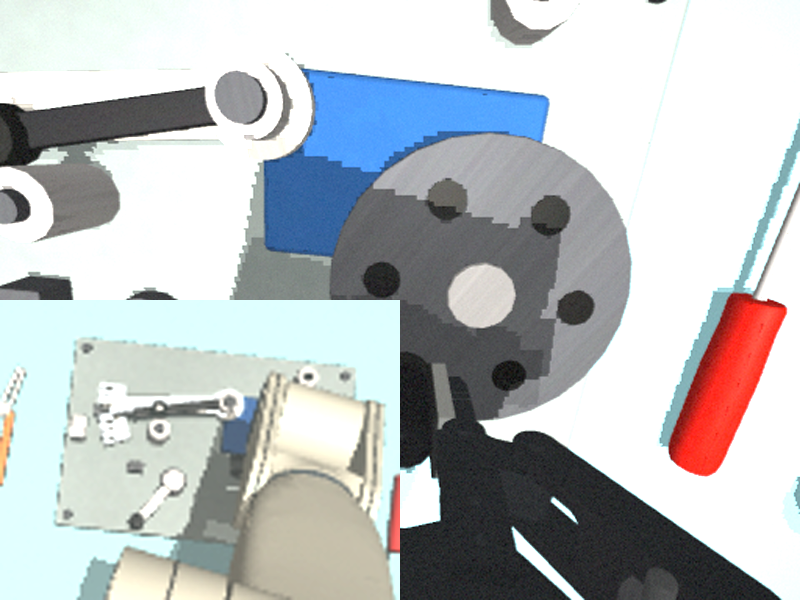

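The top inset shows the arm rolled round to the feed roller and bent back somewhat. The rise in tangential force puts contact at about 3.2 rad. I'll turn another 0.4 rad, release, and measure the tip against the pin from close by.

```bash
python3 - <<'E'
from h import *; import json
st=json.load(open("st.json"))
turn(st,.4,step=.2,rate=.05,Q=st["Q"])
manip.command_gripper(.04); p=manip.get_position(); manip.servo_line(np.r_[p[:2],.13],rate=.2)
manip.move_to(np.array([.68,-.01,.13]),down(0)); manip.hold(.1)
c=wrist(); np.savez("w6.npz",**c); print(manip.get_time())
json.dump(st,open("st.json","w"))
u,v=proj(c,[.66,.05,.05]).astype(int); u0=max(0,min(u-100,312)); v0=max(0,min(v-90,234)); print(u0,v0)
cv2.imwrite("pics/w6.png",cv2.convertScaleAbs(cv2.resize(c["image"][v0:v0+150,u0:u0+200,::-1],(800,600),interpolation=cv2.INTER_CUBIC),alpha=1.1,beta=10))
E
```

```text
0 th -4.07 fr 0.1 ft 5.5 r 43.7
1 th -4.27 fr -0.0 ft 6.3 r 43.7
23.4667
94 122
```

View pics/w6.png

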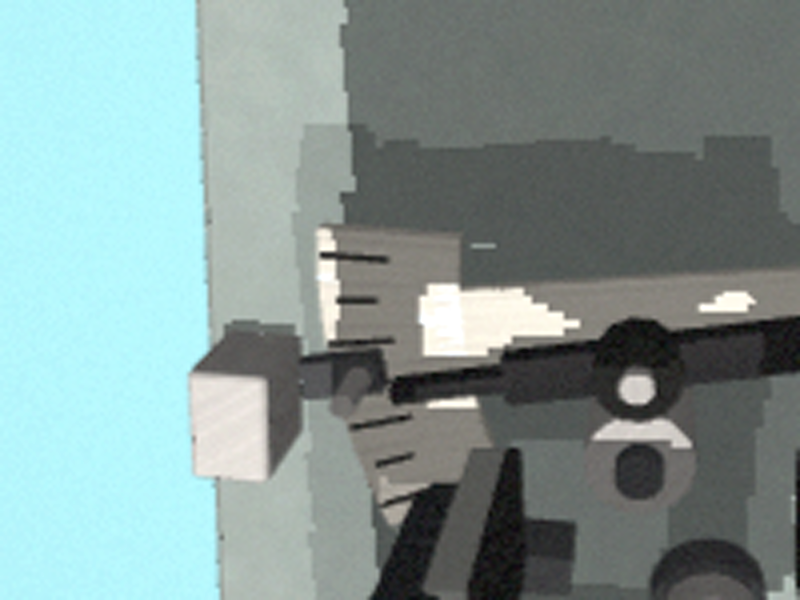

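```bash
python3 - <<'E'
from h import *
c=load("w6.npz"); pv=np.array([.670,-.095])
for n,u,v,z in [("tip",394,390,.05),("arm mid",505,372,.05),("pintop",346,402,.06),("pinbase",372,378,.046),("pinmid",360,390,.053),("aroll",637,388,.06),("tickabove",362,342,.046),("tickbelow",380,422,.046)]:
    P=ray(c,94+u/4,122+v/4,z)[:2]; q=P-pv; print(n,P.round(4),np.hypot(*q).round(4),"ang",np.arctan2(q[1],q[0]).round(4))
M=c["cam_to_world"][:3,3]; print(M, (proj(c,[M[0],M[1],.0])-[94,122])*4)
E
```

```text
tip [0.6526 0.0526] 0.1486 ang 1.6883
arm mid [0.6572 0.0258] 0.1215 ang 1.6761
pintop [0.6543 0.0612] 0.157 ang 1.6712
pinbase [0.6539 0.0588] 0.1546 ang 1.6751
pinmid [0.654  0.0598] 0.1557 ang 1.6737
aroll [ 0.6577 -0.0057] 0.0901 ang 1.7081
tickabove [0.6633 0.0603] 0.1555 ang 1.6136
tickbelow [0.6421 0.0578] 0.1554 ang 1.7516
[ 0.76383108 -0.01069127  0.28691051] [ 657.66592913 -102.66000446]
```

The tip is at (394,390) and the pin's top near (346,402). The ticks put the mark at row ~382. So x is about -1 to -2 mm, within tolerance. I'll take one confirming look from over the tip that also includes the lock knob.

```bash
python3 - <<'E'
from h import *
manip.command_gripper(.085)
manip.move_to(np.array([.595,.04,.17]),down(0)); manip.hold(.1)
c=wrist(); np.savez("w7.npz",**c); print(manip.get_time())
im=c["image"][:,:,::-1]
u,v=proj(c,[.654,.045,.05]).astype(int); a=im[v-37:v+38,u-50:u+50]
U,V=proj(c,[.55,.01,.05]).astype(int); U0,V0=U-65,min(V-60,384-150); b=im[V0:V0+150,U0:U0+100]
print("a off",u-50,v-37,"b off",U0,V0)
up=lambda x,s:cv2.convertScaleAbs(cv2.resize(x,None,fx=s,fy=s,interpolation=cv2.INTER_CUBIC),alpha=1.3,beta=10)
A=up(a,5); B=up(b,3); print(A.shape,B.shape)
o=np.zeros((450,800,3),np.uint8); o[:375,:500]=A; o[:450,500:800]=B
cv2.imwrite("pics/w7.png",o)
E
```

```text
24.6417
a off 203 88 b off 220 159
(375, 500, 3) (450, 300, 3)
```

View pics/w7.png

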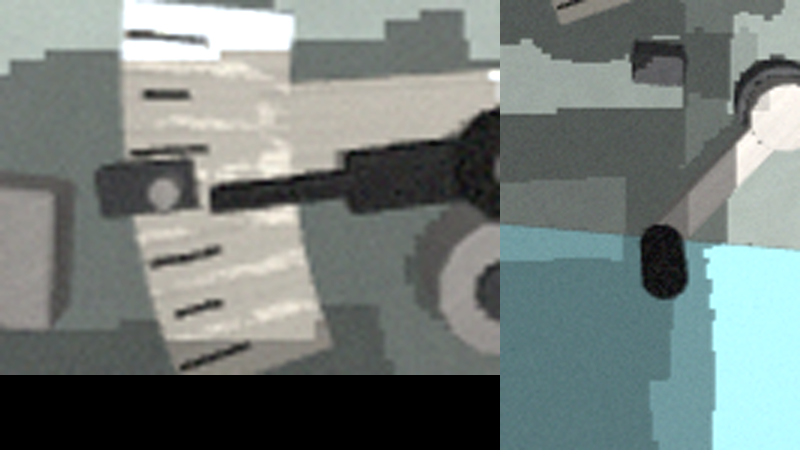

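```bash
python3 - <<'E'
from h import *
c=load("w7.npz"); pv=np.array([.670,-.095])
for n,u,v,z in [("tip",214,197,.053),("armstep",345,178,.053),("pintop",163,194,.06)]:
    P=ray(c,203+u/5,88+v/5,z)[:2]; q=P-pv; print(n,P.round(4),np.hypot(*q).round(4),"ang",np.arctan2(q[1],q[0]).round(4))
for n,u,v,z in [("lktop",164,280,.062),("lkbase",164,245,.036),("lpiv",288,118,.036)]:
    print(n,ray(c,220+u/3,159+v/3,z).round(4))
E
```

```text
tip [0.6521 0.0527] 0.1487 ang 1.6912
armstep [0.6558 0.0267] 0.1226 ang 1.6871
pintop [0.6534 0.0622] 0.158 ang 1.6758
lktop [0.5158 0.0221 0.062 ]
lkbase [0.5159 0.0206 0.036 ]
lpiv [ 0.5706 -0.0258  0.036 ]
```

Both views agree on x≈-2 mm, with tip at 1.691 rad and pin at 1.676 rad. There is time to centre it, so I'll regrip, wind 0.11 rad more (about 2 mm), then release and push the lock.

```bash
python3 - <<'E'
from h import *; import json
st=json.load(open("st.json")); Q=st["Q"]; C=np.array(st["C"])
p=C+st["r"]*np.array([np.cos(st["th"]),np.sin(st["th"])])
manip.command_gripper(.045); manip.move_to(np.r_[p,.13],down(0)); manip.servo_line(np.r_[p,Q],rate=.1); manip.hold(.1)
st["bias"]=np.array(manip.get_contact_force()).tolist()
manip.command_gripper(0,f_grip=25); manip.hold(.1); print("w",manip.get_width(),force(st).round(1))
if .012<manip.get_width()<.022: turn(st,.11,step=.06,rate=.03,Q=Q)
manip.command_gripper(.04); p=manip.get_position(); manip.servo_line(np.r_[p[:2],.13],rate=.2)
manip.move_to(np.array([.595,.04,.17]),down(0)); manip.hold(.1)
c=wrist(); np.savez("w8.npz",**c); print(manip.get_time())
# compare with w7 by matching arm and pin patches, poses being equal
a=load("w7.npz"); g=lambda x:cv2.cvtColor(x["image"],cv2.COLOR_RGB2GRAY)
for n,(x,y,w,h) in {"pin":(219,116,28,18),"ticks":(226,134,24,14),"armtip":(244,120,30,12)}.items():
    for G in (g(c),):
        r=cv2.matchTemplate(G[y-8:y+h+8,x-8:x+w+8],g(a)[y:y+h,x:x+w],cv2.TM_CCOEFF_NORMED); print(n,np.array(cv2.minMaxLoc(r)[3])-8,r.max().round(2))
print(a["cam_to_world"][:3,3],c["cam_to_world"][:3,3])
E
```

```text
w 0.016184290193046954 [ 0.1 -0.8  4.3]
0 th -4.33 fr -2.7 ft 5.9 r 43.5
1 th -4.38 fr -1.5 ft 8.0 r 43.3
29.65
pin [-1 -1] 0.92
ticks [-1 -1] 0.9
armtip [-2 -1] 0.94
[0.68036428 0.0400951  0.32824289] [0.67948888 0.03862548 0.32698866]
```

```bash
python3 - <<'E'
from h import *
a,c=load("w7.npz"),load("w8.npz"); g=lambda x:cv2.resize(cv2.cvtColor(x["image"],cv2.COLOR_RGB2GRAY),None,fx=8,fy=8,interpolation=cv2.INTER_CUBIC)
A,G=g(a),g(c)
pv=np.array([.670,-.095])
for n,(u,v,z,hw,hh) in {"pin":(235.6,126.8,.06,4,4),"pinblk":(234,126,.06,12,7),"tip":(250,126.5,.053,8,5),"arm":(262,124.5,.053,14,6),"corner roller fixed":(301,145,.05,8,8)}.items():
    x0,x1,y0,y1=[int(8*q) for q in (u-hw,u+hw,v-hh,v+hh)]; m=32
    r=cv2.matchTemplate(G[y0-m:y1+m,x0-m:x1+m],A[y0:y1,x0:x1],cv2.TM_CCOEFF_NORMED); d=(np.array(cv2.minMaxLoc(r)[3])-m)/8
    w0=ray(a,u,v,z)[:2]; w1=ray(c,u+d[0],v+d[1],z)[:2]
    f=lambda w:np.arctan2(w[1]-pv[1],w[0]-pv[0])
    print(n,d,r.max().round(2),"world move mm",((w1-w0)*1e3).round(1),"ang",f(w0).round(4),f(w1).round(4))
E
```

```text
pin [-1.625 -0.75 ] 0.98 world move mm [-0.7 -0.1] ang 1.6758 1.6802
pinblk [-1.5  -0.75] 0.96 world move mm [-0.7 -0.2] ang 1.6701 1.6745
tip [-1.5   -1.375] 0.97 world move mm [-0.1 -0.1] ang 1.6887 1.6895
arm [-1.625 -1.375] 0.98 world move mm [-0.1  0.1] ang 1.6848 1.6858
corner roller fixed [-0.875 -1.625] 0.93 world move mm [ 0.2 -0.3] ang 1.9439 1.9432
```

The pin has advanced, so x is now about -1.5 mm, well inside tolerance. Next is the lock: closed fingertips from the robot side, following the lever's arc with a force guard.

```bash
python3 - <<'E'
from h import *
pv=np.array([.5715,-.0255]); L=.072; Z=.028
k=lambda f:pv+L*np.array([np.cos(f),np.sin(f)])
s=k(2.44)-[.036,0]
manip.command_gripper(0); manip.move_to(np.r_[s,.13],down(0)); st={"bias":np.array(manip.get_contact_force())}
for z in (.06,.045,.035,Z):
    manip.servo_line(np.r_[s,z],rate=.12); f=force(st); 
    if np.linalg.norm(f)>5: print("touch",z,f); Z=z+.004; break
f=2.44
while f>1.25:
    manip.servo_line(np.r_[k(f)-[.019,0],Z],rate=.06); F=force(st); print(round(f,2),F.round(1))
    if F[0]<-9: break
    f-=.06
manip.hold(.3); print(force(st).round(1),manip.get_position(),manip.get_time())
E
```

```text
2.44 [-5.3  2.   2.7]
2.38 [-5.7  3.4  1.4]
2.32 [-7.   3.5  1.9]
2.26 [-6.6  3.3  1.7]
2.2 [-6.5  2.4  1.8]
2.14 [-5.3  2.2  0.5]
2.08 [-5.   1.4  0.1]
2.02 [-4.   1.9  0. ]
1.96 [-3.1  0.4 -0.5]
1.9 [-1.9 -0.6  0.5]
1.84 [-1.6 -1.2  1.1]
1.78 [-2.  -1.1  0. ]
1.72 [-2.  -0.1  1.2]
1.66 [-0.9 -0.7  0.2]
1.6 [-1.9 -0.3 -0.1]
1.54 [-1.2 -1.2 -0.6]
1.48 [-6.   0.1  2.9]
1.42 [-16.7   2.9  11.9]
[-17.3   2.6  11.1] [0.55795675 0.04594949 0.02727349] 37.1667
```

The lever's stop was felt at φ≈1.45, after about 1.0 rad of travel, where the force rose sharply. I'll back off, check the setting numerically and hand in.

```bash
python3 - <<'E'
from h import *
p=np.array(manip.get_position()); manip.servo_line(p-[.05,0,0],rate=.1); manip.servo_line(np.r_[p[:2]-[.05,0],.17],rate=.2)
manip.move_to(np.array([.595,.04,.17]),down(0)); manip.hold(.2)
a,c=load("w7.npz"),wrist(); np.savez("w9.npz",**c)
g=lambda x:cv2.resize(cv2.cvtColor(x["image"],cv2.COLOR_RGB2GRAY),None,fx=8,fy=8,interpolation=cv2.INTER_CUBIC)
A,G=g(a),g(c); pv=np.array([.670,-.095]); f=lambda w:np.arctan2(w[1]-pv[1],w[0]-pv[0])
for n,(u,v,z,hw,hh) in {"pin":(235.6,126.8,.06,4,4),"tip":(250,126.5,.053,8,5),"arm":(262,124.5,.053,14,6)}.items():
    x0,x1,y0,y1=[int(8*q) for q in (u-hw,u+hw,v-hh,v+hh)]; m=32
    r=cv2.matchTemplate(G[y0-m:y1+m,x0-m:x1+m],A[y0:y1,x0:x1],cv2.TM_CCOEFF_NORMED); d=(np.array(cv2.minMaxLoc(r)[3])-m)/8
    print(n,r.max().round(2),f(ray(c,u+d[0],v+d[1],z)).round(4))
# lock knob: darkest blob near its home position
P=proj(c,[.578,.046,.055]).astype(int); w=cv2.cvtColor(c["image"],cv2.COLOR_RGB2GRAY)[P[1]-22:P[1]+22,P[0]-22:P[0]+22]
n,l,s,ce=cv2.connectedComponentsWithStats((w<35).astype(np.uint8))
for i in range(1,n):
    if s[i,4]>40: q=ray(c,*(ce[i]+P-22),.047); print("dark",s[i],q.round(4),"phi",np.arctan2(q[1]+.0255,q[0]-.5715).round(2),np.hypot(q[1]+.0255,q[0]-.5715).round(3))
print(manip.get_contact_force(),manip.get_time())
E
```

```text
pin 0.98 1.6804
tip 0.97 1.6894
arm 0.98 1.6857
dark [33  0 11  8 46] [0.5976 0.0306 0.047 ] phi 1.14 0.062
dark [ 13   9  17  23 311] [0.5775 0.0475 0.047 ] phi 1.49 0.073
[ 0.22241918  0.2458308  -0.00544221] 39.425
```

```bash
python3 -c "
from rig import manip
print(manip.sign_off())"
```

```text
the job is handed in; nothing more can be done
None
```

The job is handed in: by my camera measurements the tip stands about 1.5 mm short of the set mark, the lock lever is home against its stop, and the knob is released, with nothing else knowingly touched.

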